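# Load a coin caddy into the cash drawer and click it shut

### The arm

A 6-joint arm with a two-finger parallel gripper is mounted at the origin on the work surface. World frame = base frame: x ahead of the robot, y to its left, z up, the work surface at z = 0. Lengths are in m, angles in rad, forces in N, time in s.
With the tool pointing down it reaches from about 0.25 to 0.725 m from the base axis. Payload 4 kg.
Tool frame: the origin (TCP) lies between the finger pads; the fingertips stand 25 mm ahead of it and the grasp point (between the pads) lies 6 mm ahead of it; z points along the fingers, y is the line along which they close (so a half turn about z gives the same grasp; the last joint's range is limited). The gripper opens to 85 mm and grips with 20 to 120 N. Pads are 22 mm wide; open, the fingers measure 114 mm over their backs; the gripper's body (76 mm by 85 mm) begins 54 mm behind the grasp point. The pads swing forward as they close: fully open they stand 13 mm farther back than shut.
Start: joints at [-1.144, 0.241, 0.005, 1.335, 0, 1.571], TCP at [0.207, -0.455, 0.256] pointing down, gripper open.
Joint ranges: [-2.72, 2.72], [-1.05, 1.87], [-1.09, 1.28], [-1.99, 2.15], [-1.42, 1.44], [-3.14, 3.14]. Speed limits (rad/s): [2.79, 2.79, 3.14, 3.14, 3.14, 3.14].

### API

Orientations are given as a unit quaternion [x, y, z, w].
In Python, from workcell import bot gives the robot as it stands. The module is installed in compiled form; this text tells all that it offers.
- The arm moves only by the shell command python3 -m pendant 'ROWS'. ROWS is JSON, one flat list of numbers, 7 for each row, row after row: the shift along the tool's x, y, z normalised to -1 to 1, where 1 is 0.5 m, then the turn, a rotation vector about the tool's x, y, z normalised to -1 to 1, where 1 is 180 degrees, then the opening, from 0 (shut) to 1 (fully open). In form: [tx, ty, tz, ax, ay, az, fingers, tx, ty, tz, ax, ay, az, fingers, ...]. A call has exactly 10 rows; each row is the pose to reach, as a shift and turn from the pose commanded when the call began, along the tool's axes at that moment, turning the shorter way round; what a row does not reach only later rows make up. A row lasts 1/12 s, in which the tool goes at most 41.7 mm and 7.16 degrees, less where a joint would pass 70% of its speed; a pose out of reach is approached as far as the arm can. A call with a number of a shift or a turn outside -1 to 1 is refused whole. A call with a gripper value outside its range is refused whole. The fingers move at their own pace and stop on an object; the grip force is fixed at half the most. Time passes only in rows, so rows that repeat a pose let the fingers close, or fill a call up. It gives the time, the measured TCP pose, the force, the opening and the grip force at its end, in the units of the state.
- bot.get_obs(): the state, without advancing time (a new reading comes with each control period).
- bot.camera(name): name is "scene" or "top" or "wrist"; returns a dict with "pixels" (400x640x3 uint8, red, green, blue), "mtx" (3x3 intrinsics, pixels), "k1" (the pictures are not rectified: a ray, as slopes to the right and down, at radius r is drawn at 1 + k1 r^2 times it, then the intrinsics apply), "cam_to_world" (4x4, takes a point from camera to world coordinates); the wrist camera has in their place "hand_eye" (4x4, takes a point from camera to tool coordinates, whose origin is the TCP and whose axes are the flange's). Camera axes: x right, y up, looking along -z (the intrinsics and any distortion apply to the point x, -y, -z); pixel columns grow to the right and rows downward; lengths in m; the calibration is good to about 2 mm. A picture is of the moment at which its call begins: read the wrist's pose just before it. There is no depth.
- bot.job_done(): hands the job in; it is judged then, once.
The state is a dict: "clock": time; "joint_pos": joint angles; "joint_vel": joint speeds; "tau": joint torques, N m; "eef_pos": TCP position; "tool_rot": TCP orientation; "ft_force": force on the tool from outside, world axes, zero at the start; "ft_torque": the same for the moment, N m; "grip_width": finger opening in m; "grasp_force": force on a finger pad.
Only numpy, scipy, OpenCV 4.12 (cv2) and the standard library are available. Lean on these libraries where they do the work, as an engineer would, in place of code of your own. Each camera call takes 0.05 s, during which the arm holds its last target. There are 200 camera calls.

### The job

Get the till ready: press the release on top of the cash drawer so the drawer springs open, set the loose coin caddy upright into the drawer's empty middle bay and let go of it, then push the drawer gently home until it clicks and stays shut by itself. Do not slam or force the drawer, keep the caddy level, and leave the other things on the counter where they are.

Things in the scene. Friction and masses are not known exactly. Their poses are not given: they have to be found in the camera images.
- case: The cash drawer's dark steel case, fixed to the counter: with the drawer front 300 mm deep (x), 300 wide (y), 95 high. Origin at the centre of its underside; x points from the drawer front to the back, y to the left seen from the front, z up. A card reader rests loose on the middle of its top.
- drawer (a joint): Drawer travel, m: 0 latched, 0.115 fully open (towards the case's -x); pushed, it meets a hard stop at -0.004. A spring drives it out: 7.5 N shut, 4 N open; unlatched it springs out. Pushing slowly takes 5 N rising to 9 N, with a bump of up to 15 N from 22 to 13 mm before home, where its catch climbs the release's tooth (not home yet); it catches just past 0, before the stop, then settles at 0.
- drawer_front (a point): Centre of the outer face of the drawer's front panel, 46 mm above the counter, moving with the drawer; axes as the case's. The panel is plain dark steel, no handle, 296 mm wide (y), 80 high (6 to 86 mm above the counter), 12 thick, standing in front of the case. Push on this face.
- bay (a point): Centre of the floor of the drawer's empty middle bay, 16 mm above the counter, moving with the drawer; axes as the case's. 88 mm (x) by 78 (y); in front the front panel (top 70 mm above this floor), else 18 mm high dividers. The bays beside it hold fixed caddies like the loose one, fins 83 mm away and 60 high. Clear of the case only with the drawer fully open.
- release (a joint): Release button travel, m: 0 up, 0.008 fully down. Sprung: 3 N starts it, 6.5 N holds it fully down; beyond about 5 mm the drawer is freed and springs fully open in about a second. It dips as the drawer is pushed home and pops up with the click.
- release_top (a point): Centre of the top of the round steel release button, 32 mm across, 15 mm proud of the case's top (110 mm above the counter) near its front left corner, pressed straight down; axes as the case's.
- caddy_fin (a point): Grasp point on the loose coin caddy, 48 mm above its underside, on its upright central fin; x along the fin, z up. A shallow grey plastic tray 72 mm (x) by 64 (y), 22 high; fin 62 long (x), 10 thick (y), top 60 mm above the underside; a wrapped coin roll on each side of it (tops 24 mm up). About 0.3 kg, upright on the counter.
- dish: Bystander: round white tip dish, 90 mm across, 30 high, loose; origin under its centre. It and the caddy stand left and right in front of the drawer, either way round.
- reader: Bystander: black card reader, 150 by 75 by 18 mm, loose on top of the case; origin under its centre.
- mug: Bystander: white mug, 80 mm across, 85 high, loose; origin under its centre.
- jar: Bystander: sugar jar, 70 mm across, 85 high, loose; origin under its centre.
- pitcher: Bystander: steel milk pitcher, 84 mm across, 100 high, loose; origin under its centre.
There are look-alikes about, which are no part of the job. Leave any turquoise look-alike of the part that bears caddy_fin alone.

How it is judged:
By the outcome, as a careful person would: the job done as asked, in the order asked, and still so for the second after the job is handed in, with the robot touching nothing.
It also fails if it takes over 72 s, if anything falls off the work surface, if the arm or the gripper's body presses on something with over 40 N, if the wrist force passes 120 N, or if a joint passes its speed limit or range.

## Working session

There is one attempt and no reset: what is moved stays moved. The work goes in short steps, Python scripts to look and compute and a shell command to move; the robot and the scene stay as the last step left them, time stands still between calls to the robot, and variables do not carry over. Pictures are saved under pics/ and viewed, at most 10 in all, crops included, and the job is handed in when it is done.

```bash
mkdir -p pics; cat > h.py <<'E'
import numpy as np, cv2
from scipy.spatial.transform import Rotation as R
from workcell import bot
def cam(n):
    o=bot.get_obs(); c=bot.camera(n)
    if 'cam_to_world' in c: T=np.array(c['cam_to_world'])
    else:
        W=np.eye(4); W[:3,:3]=R.from_quat(o['tool_rot']).as_matrix(); W[:3,3]=o['eef_pos']; T=W@np.array(c['hand_eye'])
    return dict(im=np.array(c['pixels']),K=np.array(c['mtx']),k=c['k1'],T=T)
def ray(c,u,v):
    K=c['K']; d=np.array([(u-K[0,2])/K[0,0],(v-K[1,2])/K[1,1]]); s=d.copy()
    for _ in range(30): s=d/(1+c['k']*(s@s))
    return c['T'][:3,3], c['T'][:3,:3]@np.array([s[0],-s[1],-1])
def onz(c,u,v,z):
    p,d=ray(c,u,v); return p+d*(z-p[2])/d[2]
def proj(c,P):
    q=c['T'][:3,:3].T@(np.array(P)-c['T'][:3,3]); s=np.array([q[0],-q[1]])/-q[2]; s=s*(1+c['k']*(s@s)); return c['K'][:2,:2]@s+c['K'][:2,2]
def save(im,n): cv2.imwrite('pics/'+n,im[:,:,::-1])
import pickle
E
python3 - <<'E'
from h import *
o=bot.get_obs(); print({k:np.round(v,3) for k,v in o.items()})
cs={n:cam(n) for n in('top','scene')}; pickle.dump(cs,open('c0.pkl','wb'))
for n in cs: save(cs[n]['im'],n+'0.png'); print(n,np.round(cs[n]['T'],3).tolist(),cs[n]['k'])
E
```

```text
{'clock': np.float64(0.0), 'joint_pos': array([-1.144,  0.241,  0.004,  1.335,  0.   ,  1.571]), 'joint_vel': array([-0.001, -0.002,  0.001,  0.001, -0.   ,  0.001]), 'tau': array([ 0.0000e+00, -3.7232e+01,  2.5241e+01,  1.7000e-02, -0.0000e+00,
        0.0000e+00]), 'eef_pos': array([ 0.207, -0.455,  0.255]), 'tool_rot': array([ 0.977,  0.212, -0.   , -0.001]), 'ft_force': array([ 0.161, -0.323, -0.652]), 'ft_torque': array([ 0.   , -0.024, -0.017]), 'grasp_force': np.float64(0.0), 'grip_width': np.float64(0.086)}
top [[-0.007, 0.988, -0.155, 0.414], [-1.0, -0.006, 0.009, -0.035], [0.008, 0.155, 0.988, 1.262], [0.0, 0.0, 0.0, 1.0]] -0.13058967639257882
scene [[0.536, -0.708, 0.46, 1.12], [0.844, 0.44, -0.306, -0.383], [0.014, 0.553, 0.833, 1.048], [0.0, 0.0, 0.0, 1.0]] -0.06071552300928812
```

View pics/top0.png

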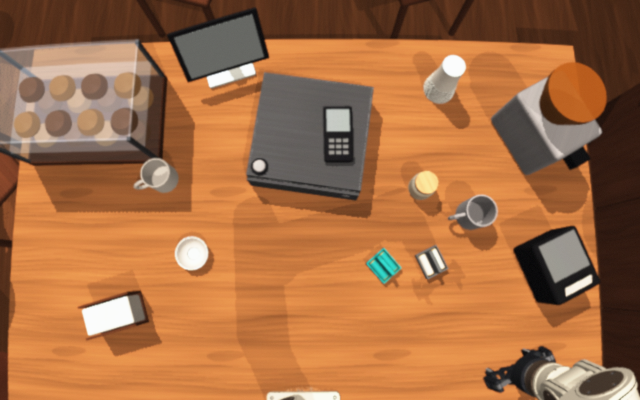

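View pics/scene0.png

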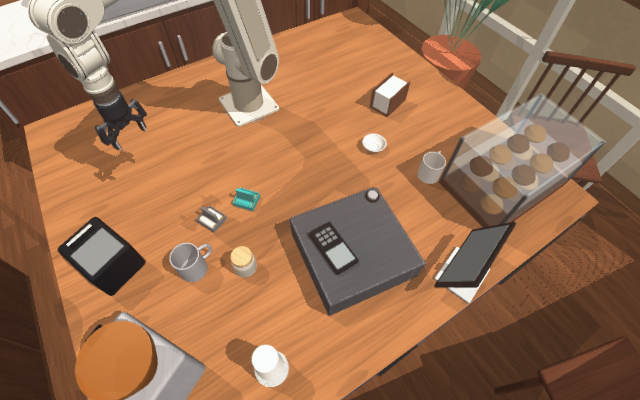

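Candidates for the caddy in the top view are the grey tray at (431,263) and the turquoise one at (383,266). The grey one fits the description and turquoise is the excluded look-alike. In the same view the case has corners near (265,75), (373,88), (357,195) and (250,185), the button is at (259,166), and the dish is at (192,253). I'll confirm with an enlarged crop and measure.

```bash
python3 - <<'E'
from h import *
cs=pickle.load(open('c0.pkl','rb')); t=cs['top'];s=cs['scene']
a=cv2.resize(t['im'][240:290,360:460],None,fx=8,fy=8,interpolation=cv2.INTER_CUBIC)[:, :800]
b=np.vstack([a[:400]]); save(b,'crop.png')
a=cv2.resize(t['im'][60:210,230:390],None,fx=4,fy=4,interpolation=cv2.INTER_CUBIC); save(a,'case.png')
print('btn',onz(t,259,166,.11),'scene',onz(s,373,195,.11))
print('dish',onz(t,192,253,.03),'caddy',onz(t,431,263,.03), onz(s,211,217,.03),'turq',onz(t,383,266,.03))
for n,p in dict(bl=(265,75),br=(373,88),fr=(357,195),fl=(250,185)).items(): print(n,onz(t,*p,.09))
E
```

```text
btn [0.68257561 0.1075253  0.11      ] scene [0.69172786 0.10595011 0.11      ]
dish [0.46403524 0.29546667 0.03      ] caddy [ 0.43300395 -0.34539126  0.03      ] [ 0.44583464 -0.35090822  0.03      ] turq [ 0.42691235 -0.21547798  0.03      ]
bl [0.94131397 0.09834486 0.09      ]
br [ 0.90222156 -0.19427405  0.09      ]
fr [ 0.60893512 -0.14407754  0.09      ]
fl [0.63695723 0.13268959 0.09      ]
```

View pics/crop.png

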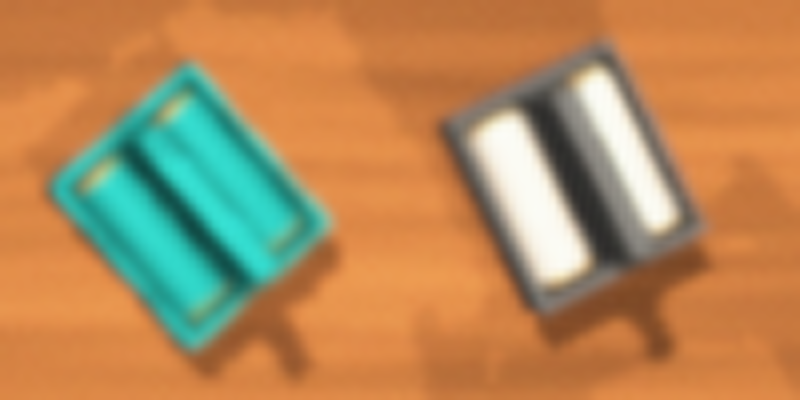

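View pics/case.png

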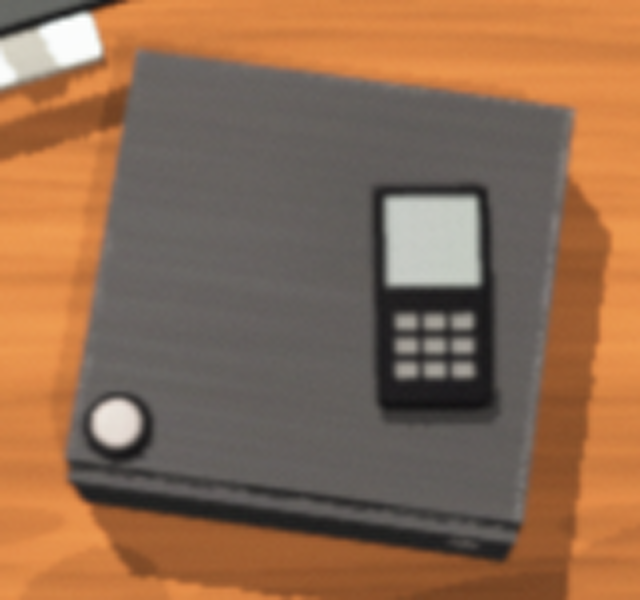

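The grey tray is at top (431,263), its fin leaning about 24° and running from crop (545,95) to (620,260). It is the real caddy. The case is yawed about -7.6°. Next I'll work out the frame and the first shift.

```bash
cat >> h.py <<'E'
def go(P,yaw=None):
    o=bot.get_obs(); M=R.from_quat(o['tool_rot']); sh=M.inv().apply(np.array(P)-o['eef_pos'])/.5
    cur=np.arctan2(*M.as_matrix()[1::-1,0]); rv=np.zeros(3)
    if yaw is not None:
        rv=(M.inv()*R.from_euler('z',yaw)*R.from_quat([1,0,0,0])).as_rotvec()/np.pi
    print('shift',np.round(sh,4),'rot',np.round(rv,4),'rows',np.linalg.norm(sh)*.5/.0417,np.abs(rv).max()*180/7.16,'yaw',round(cur,3))
def st():
    o=bot.get_obs(); print({k:np.round(o[k],4) for k in('clock','joint_pos','eef_pos','ft_force','grip_width','grasp_force')})
E
python3 - <<'E'
from h import *
cs=pickle.load(open('c0.pkl','rb')); t=cs['top']
for n,p in dict(bl=(264,73),br=(373,87),fr=(360,191),fl=(247.5,176)).items(): print(n,onz(t,*p,.095))
print(np.array(bot.camera('wrist')['hand_eye']).round(3))
go([.6,.06,.25]); go([.6,.06,.25],-.13)
E
```

```text
bl [0.94494939 0.10060468 0.095     ]
br [ 0.90302006 -0.19369069  0.095     ]
fr [ 0.61849848 -0.15157335  0.095     ]
fl [0.6597761  0.13889134 0.095     ]
[[ 0.     0.966  0.259  0.065]
 [ 1.     0.    -0.001  0.   ]
 [-0.001  0.259 -0.966 -0.119]
 [ 0.     0.     0.     1.   ]]
shift [ 1.142  -0.6116  0.0123] rot [0. 0. 0.] rows 15.533500701732537 0.0 yaw 0.427
shift [ 1.142  -0.6116  0.0123] rot [-5.000e-04  1.000e-04  1.772e-01] rows 15.533500701732537 4.455661022460681 yaw 0.427
```

```bash
python3 -m pendant '[0.6,-0.33,0,0,0,0.18,0,0.6,-0.33,0,0,0,0.18,0,0.6,-0.33,0,0,0,0.18,0,0.6,-0.33,0,0,0,0.18,0,0.6,-0.33,0,0,0,0.18,0,0.6,-0.33,0,0,0,0.18,0,0.6,-0.33,0,0,0,0.18,0,0.6,-0.33,0,0,0,0.18,0,0.6,-0.33,0,0,0,0.18,0,0.6,-0.33,0,0,0,0.18,0]'; python3 -c "
from h import *
st();go([.6,.06,.25],-.14)"
```

```text
clock: 0.98
eef_pos: [0.4146, -0.1762, 0.2561]
tool_rot: [0.998, -0.065, 0.001, -0.001]
ft_force: [0.1, -0.5, 1.0]
grip_width: 0.0002
grasp_force: 0.0
{'clock': np.float64(0.9833), 'joint_pos': array([-4.0340e-01,  1.4250e-01, -1.1780e-01,  1.3100e+00,  2.5000e-03,
        2.8688e+00]), 'eef_pos': array([ 0.4146, -0.1762,  0.2561]), 'ft_force': array([ 0.1488, -0.4933,  0.9588]), 'grip_width': np.float64(0.0002), 'grasp_force': np.float64(0.0)}
shift [ 0.3061 -0.5166  0.0137] rot [-0.0007 -0.0004  0.003 ] rows 7.201382841725371 0.07544332199338268 yaw -0.131
```

```bash
python3 -m pendant '[0.31,-0.52,0,0,0,-0.4,0,0.31,-0.52,0,0,0,-0.4,0,0.31,-0.52,0,0,0,-0.4,0,0.31,-0.52,0,0,0,-0.4,0,0.31,-0.52,0,0,0,-0.4,0,0.31,-0.52,0,0,0,-0.4,0,0.31,-0.52,0,0,0,-0.4,0,0.31,-0.52,0,0,0,-0.4,0,0.31,-0.52,0,0,0,-0.4,0,0.31,-0.52,0,0,0,-0.4,0]'
python3 -m pendant '[0,0,0,0,0,-0.4,0,0,0,0,0,0,-0.4,0,0,0,0,0,0,-0.4,0,0,0,0,0,0,-0.4,0,0,0,0,0,0,-0.4,0,0,0,0,0,0,-0.4,0,0,0,0,0,0,-0.4,0,0,0,0,0,0,-0.4,0,0,0,0,0,0,-0.4,0,0,0,0,0,0,-0.4,0]'; python3 - <<'E'
from h import *
st();c=cam('wrist');pickle.dump(c,open('w1.pkl','wb'));save(c['im'],'w1.png')
print(proj(c,[.687,.107,.11]))
go([.6,.06,.25],3.0)
E
```

```text
clock: 1.82
eef_pos: [0.6015, 0.0563, 0.2549]
tool_rot: [0.847, 0.531, -0.001, -0.0]
ft_force: [-0.4, 1.2, 0.2]
grip_width: 0.0002
grasp_force: 0.0
clock: 2.65
eef_pos: [0.601, 0.0547, 0.2557]
tool_rot: [0.378, 0.926, -0.0, -0.0]
ft_force: [0.9, -1.3, -0.3]
grip_width: 0.0001
grasp_force: 0.0
{'clock': np.float64(2.65), 'joint_pos': array([ 9.0800e-02,  4.5210e-01,  3.0670e-01,  1.4266e+00, -2.0000e-04,
        8.6530e-01]), 'eef_pos': array([0.601 , 0.0547, 0.2557]), 'ft_force': array([ 0.8757, -1.2572, -0.2701]), 'grip_width': np.float64(0.0001), 'grasp_force': np.float64(0.0)}
[445.28962375 223.01170683]
shift [0.0088 0.0062 0.0115] rot [-2.000e-04 -3.000e-04 -2.003e-01] rows 0.18934875212181032 5.0349092795449275 yaw 2.371
```

View pics/w1.png

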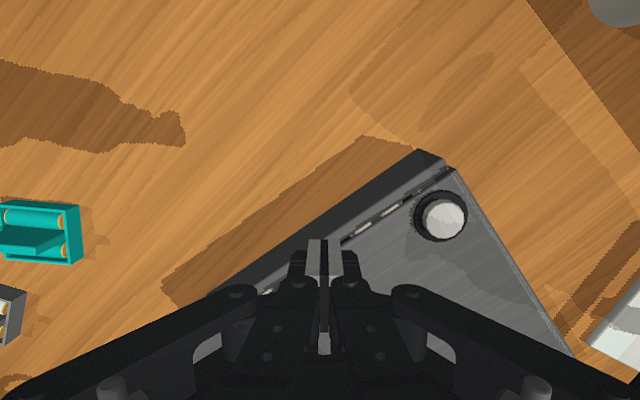

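The wrist view shows the button's top centre at (444,218), close to the predicted (445,223). The left corner of the front panel is at (418,150) and the case corner at (456,168).

```bash
python3 - <<'E'
from h import *
c=pickle.load(open('w1.pkl','rb')); im=c['im']
m=(im.min(2)>150).astype(np.uint8); n,l,s,cc=cv2.connectedComponentsWithStats(m); k=l[218,444]; print(s[k],cc[k])
b=onz(c,*cc[k],.11); print(b, onz(c,418,150,.086),onz(c,456,168,.095))
go([b[0],b[1],.145])
E
```

```text
[ 427  203   37   35 1022] [444.84050881 220.05381605]
[0.68478245 0.10833923 0.11      ] [0.63304843 0.13212049 0.086     ] [0.66361447 0.14383461 0.095     ]
shift [-0.0456  0.1939  0.2213] rot [0. 0. 0.] rows 3.5700778969741496 0.0 yaw 2.371
```

```bash
python3 -m pendant '[-0.046,0.194,0,0,0,0,0,-0.046,0.194,0,0,0,0,0,-0.046,0.194,0,0,0,0,0,-0.046,0.194,0.1,0,0,0,0,-0.046,0.194,0.15,0,0,0,0,-0.046,0.194,0.19,0,0,0,0,-0.046,0.194,0.22,0,0,0,0,-0.046,0.194,0.22,0,0,0,0,-0.046,0.194,0.22,0,0,0,0,-0.046,0.194,0.22,0,0,0,0]'
python3 -c "
from h import *
st();go([.6848,.1083,.128])"
```

```text
clock: 3.53
eef_pos: [0.6865, 0.1079, 0.1476]
tool_rot: [0.381, 0.925, 0.0, 0.001]
ft_force: [0.9, -0.2, 1.0]
grip_width: 0.0001
grasp_force: 0.0
{'clock': np.float64(3.5333), 'joint_pos': array([ 0.1559,  0.6903,  0.4285,  1.3072, -0.    ,  0.9374]), 'eef_pos': array([0.6865, 0.1079, 0.1476]), 'ft_force': array([ 0.8907, -0.238 ,  0.9761]), 'grip_width': np.float64(0.0001), 'grasp_force': np.float64(0.0)}
shift [ 0.0031 -0.0018  0.0391] rot [0. 0. 0.] rows 0.47115600726737655 0.0 yaw 2.36
```

```bash
python3 -m pendant '[0,0,0.01,0,0,0,0,0,0,0.02,0,0,0,0,0,0,0.025,0,0,0,0,0,0,0.03,0,0,0,0,0,0,0.034,0,0,0,0,0,0,0.037,0,0,0,0,0,0,0.04,0,0,0,0,0,0,0.04,0,0,0,0,0,0,0.04,0,0,0,0,0,0,0.04,0,0,0,0]'
python3 - <<'E'
from h import *
st(); c=cam('top'); save(np.vstack([cv2.resize(c['im'][60:260,230:390],None,fx=3,fy=3)]),'t1.png'); pickle.dump(c,open('t1.pkl','wb'))
E
```

```text
clock: 4.37
eef_pos: [0.6864, 0.1081, 0.128]
tool_rot: [0.38, 0.925, 0.001, 0.001]
ft_force: [-0.6, -0.4, 5.8]
grip_width: -0.0
grasp_force: 2.7
{'clock': np.float64(4.3667), 'joint_pos': array([ 1.5630e-01,  7.0100e-01,  3.9630e-01,  1.2637e+00, -1.0000e-04,
        9.3670e-01]), 'eef_pos': array([0.6864, 0.1081, 0.128 ]), 'ft_force': array([-0.567 , -0.4458,  5.8314]), 'grip_width': np.float64(-0.0), 'grasp_force': np.float64(2.7065)}
```

View pics/t1.png

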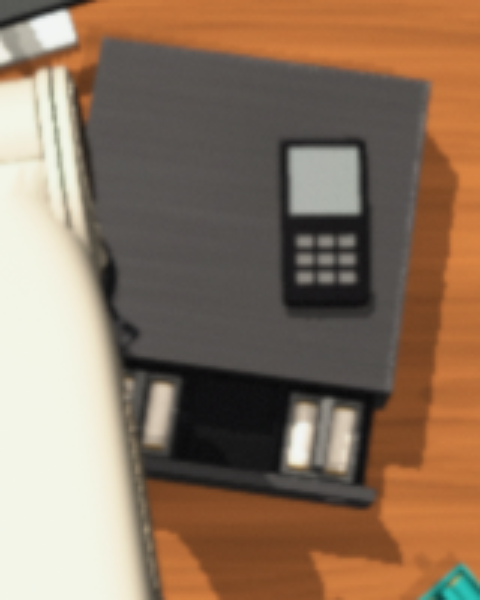

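The drawer is fully open: the bay shows between the neighbouring caddies and its front edge is at about (250,480) in the crop. I'll lift and go for the caddy.

```bash
python3 -m pendant '[0,0,-0.07,0,0,0,0,0,0,-0.14,0,0,0,0,0,0,-0.2,0,0,0,0,0,0,-0.24,0,0,0,0,0,0,-0.24,0,0,-0.1,0,0,0,-0.24,0,0,-0.1,0,0,0,-0.24,0,0,-0.1,0,0,0,-0.24,0,0,-0.1,0,0,0,-0.24,0,0,-0.1,0,0,0,-0.24,0,0,-0.1,0]'
python3 -c "
from h import *
st();go([.39,-.365,.25],3.56)"
```

```text
clock: 5.25
eef_pos: [0.6857, 0.1081, 0.246]
tool_rot: [0.232, 0.973, -0.0, -0.0]
ft_force: [0.0, 0.3, -1.1]
grip_width: 0.0001
grasp_force: 0.0
{'clock': np.float64(5.25), 'joint_pos': array([0.1563, 0.6611, 0.6301, 1.5403, 0.    , 0.624 ]), 'eef_pos': array([0.6857, 0.1081, 0.246 ]), 'ft_force': array([ 0.0354,  0.2944, -1.1022]), 'grip_width': np.float64(0.0001), 'grasp_force': np.float64(0.0)}
shift [ 0.1014 -1.1112 -0.0076] rot [-0.00e+00 -2.00e-04 -2.82e-01] rows 13.378823000256844 7.090244133484973 yaw 2.674
```

```bash
python3 -m pendant '[0.06,-0.7,0,0,0,-0.28,1,0.06,-0.7,0,0,0,-0.28,1,0.06,-0.7,0,0,0,-0.28,1,0.06,-0.7,0,0,0,-0.28,1,0.06,-0.7,0,0,0,-0.28,1,0.06,-0.7,0,0,0,-0.28,1,0.06,-0.7,0,0,0,-0.28,1,0.06,-0.7,0,0,0,-0.28,1,0.06,-0.7,0,0,0,-0.28,1,0.06,-0.7,0,0,0,-0.28,1]'
python3 -c "
from h import *
st();go([.39,-.365,.25],3.56)"
```

```text
clock: 6.08
eef_pos: [0.499, -0.1949, 0.2466]
tool_rot: [-0.202, 0.979, -0.001, -0.001]
ft_force: [-0.2, 0.1, -0.1]
grip_width: 0.0851
grasp_force: 0.0
{'clock': np.float64(6.0833), 'joint_pos': array([-0.3714,  0.3159,  0.0817,  1.3369, -0.0017, -0.7775]), 'eef_pos': array([ 0.499 , -0.1949,  0.2466]), 'ft_force': array([-0.1907,  0.098 , -0.1052]), 'grip_width': np.float64(0.0851), 'grasp_force': np.float64(0.0)}
shift [ 0.3347 -0.2265 -0.006 ] rot [-0.0003 -0.0004 -0.0039] rows 4.845964503325776 0.09885379003234503 yaw -2.736
```

```bash
python3 -m pendant '[0.335,-0.227,0,0,0,0,1,0.335,-0.227,0,0,0,0,1,0.335,-0.227,0,0,0,0,1,0.335,-0.227,0,0,0,0,1,0.335,-0.227,0,0,0,0,1,0.335,-0.227,0,0,0,0,1,0.335,-0.227,0,0,0,0,1,0.335,-0.227,0,0,0,0,1,0.335,-0.227,0,0,0,0,1,0.335,-0.227,0,0,0,0,1]'
python3 - <<'E'
from h import *
st();c=cam('wrist');pickle.dump(c,open('w2.pkl','wb'));save(c['im'],'w2.png')
E
```

```text
clock: 6.92
eef_pos: [0.395, -0.3611, 0.2463]
tool_rot: [-0.206, 0.978, 0.0, 0.0]
ft_force: [0.0, 0.6, -0.0]
grip_width: 0.0855
grasp_force: 0.0
{'clock': np.float64(6.9167), 'joint_pos': array([-7.4080e-01,  3.1470e-01,  7.9200e-02,  1.3353e+00,  3.0000e-04,
       -1.1566e+00]), 'eef_pos': array([ 0.395 , -0.3611,  0.2463]), 'ft_force': array([ 0.0038,  0.638 , -0.0268]), 'grip_width': np.float64(0.0855), 'grasp_force': np.float64(0.0)}
```

View pics/w2.png

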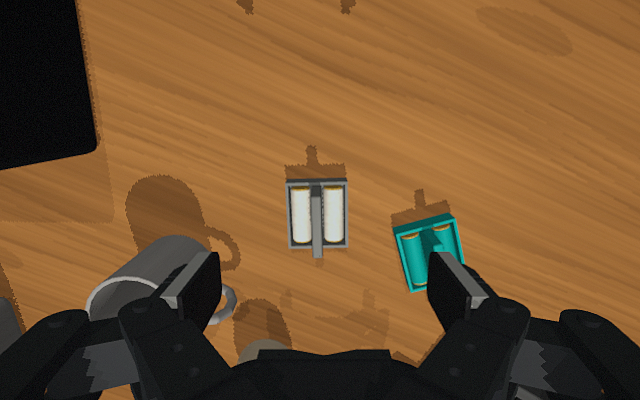

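The wrist view shows the tray rim corners at (287,180), (347,179), (349,247) and (289,249). The fin top ends at (318,258). The mug-like pitcher at (160,280) and the turquoise tray at (430,250) are to the sides.

```bash
python3 - <<'E'
from h import *
c=pickle.load(open('w2.pkl','rb'))
P=np.array([onz(c,*p,.022) for p in((287,180),(347,179),(349,247),(289,249))]); print(P.round(4),'ctr',P.mean(0))
print(np.linalg.norm(np.diff(P,axis=0),axis=1))
d=(P[2]+P[3]-P[0]-P[1]); y=np.arctan2(d[1],d[0]); print('yaw',y)
f=onz(c,318,258,.06); print('finend',f,'ctr from fin',f[:2]-.031*np.array([np.cos(y),np.sin(y)]))
C=P.mean(0)
go([C[0],C[1],.12],y+np.pi); go([C[0],C[1],.054],y+np.pi)
E
```

```text
[[ 0.4148 -0.3939  0.022 ]
 [ 0.3892 -0.3384  0.022 ]
 [ 0.4558 -0.3053  0.022 ]
 [ 0.4839 -0.3633  0.022 ]] ctr [ 0.43590959 -0.35020386  0.022     ]
[0.06104417 0.0743996  0.06447553]
yaw 0.4392120167788753
finend [ 0.46471008 -0.33693527  0.06      ] ctr from fin [ 0.43665238 -0.35011729]
shift [-0.0838 -0.0132  0.2527] rot [ 0.      0.0001 -0.0074] rows 3.1958851019097625 0.18680688690459157 yaw -2.726
shift [-0.0838 -0.0132  0.3847] rot [ 0.      0.0001 -0.0074] rows 4.723215715490585 0.18680688690459157 yaw -2.726
```

```bash
python3 -m pendant '[-0.084,-0.013,0.02,0,0,-0.007,1,-0.084,-0.013,0.08,0,0,-0.007,1,-0.084,-0.013,0.15,0,0,-0.007,1,-0.084,-0.013,0.22,0,0,-0.007,1,-0.084,-0.013,0.28,0,0,-0.007,1,-0.084,-0.013,0.32,0,0,-0.007,1,-0.084,-0.013,0.36,0,0,-0.007,1,-0.084,-0.013,0.38,0,0,-0.007,1,-0.084,-0.013,0.38,0,0,-0.007,1,-0.084,-0.013,0.38,0,0,-0.007,1]'
python3 -c "
from h import *
st();go([.436,-.3502,.055],3.58)"
```

```text
clock: 7.8
eef_pos: [0.4354, -0.3509, 0.0564]
tool_rot: [-0.217, 0.976, 0.0, -0.0]
ft_force: [0.3, -0.1, 1.1]
grip_width: 0.0854
grasp_force: 0.0
{'clock': np.float64(7.8), 'joint_pos': array([-0.6784,  0.5188, -0.1383,  0.9142,  0.    , -1.1149]), 'eef_pos': array([ 0.4354, -0.3509,  0.0564]), 'ft_force': array([ 0.3201, -0.095 ,  1.081 ]), 'grip_width': np.float64(0.0854), 'grasp_force': np.float64(0.0)}
shift [-0.0017  0.0008  0.0029] rot [ 0.0001 -0.0001 -0.0006] rows 0.041047079706790696 0.015123424819845363 yaw -2.705
```

```bash
python3 -m pendant '[0,0,0,0,0,0,0.6,0,0,0,0,0,0,0.4,0,0,0,0,0,0,0.25,0,0,0,0,0,0,0,0,0,0,0,0,0,0,0,0,0,0,0,0,0,0,0,0,0,0,0,0,0,0,0,0,0,0,0,0,0,0,0,0,0,0,0,0,0,0,0,0,0]'
python3 -m pendant '[0,0,-0.02,0,0,0,0,0,0,-0.06,0,0,0,0,0,0,-0.11,0,0,0,0,0,0,-0.17,0,0,0,0,0,0,-0.23,0,0,0,0,0,0,-0.28,0,0,0,0,0,0,-0.32,0,0,0,0,0,0,-0.32,0,0,0,0,0,0,-0.32,0,0,0,0,0,0,-0.32,0,0,0,0]'
python3 -c "
from h import *
st();go([.5,-.02,.22],3.0)"
```

```text
clock: 8.63
eef_pos: [0.4352, -0.3515, 0.0567]
tool_rot: [-0.216, 0.976, -0.0, 0.0]
ft_force: [-1.4, 1.3, 4.5]
grip_width: 0.0093
grasp_force: 59.6
clock: 9.47
eef_pos: [0.4341, -0.3507, 0.2144]
tool_rot: [-0.216, 0.976, 0.001, -0.001]
ft_force: [0.2, 0.9, -3.6]
grip_width: 0.009
grasp_force: 58.8
{'clock': np.float64(9.4667), 'joint_pos': array([-0.6796,  0.3783,  0.0867,  1.2827, -0.    , -1.115 ]), 'eef_pos': array([ 0.4341, -0.3507,  0.2144]), 'ft_force': array([ 0.193 ,  0.8727, -3.6173]), 'grip_width': np.float64(0.009), 'grasp_force': np.float64(58.7853)}
shift [-0.3985  0.5442 -0.0102] rot [ 0.0008 -0.0008  0.1837] rows 8.088320386789842 4.617546767620355 yaw -2.706
```

```bash
python3 - <<'E'
from h import *
c=cam('top'); pickle.dump(c,open('t2.pkl','wb')); save(cv2.resize(np.clip(c['im'][155:240,235:365]*2.0,0,255).astype(np.uint8),None,fx=6,fy=6,interpolation=cv2.INTER_CUBIC),'t2.png')
E
```

```text
(no output)
```

View pics/t2.png

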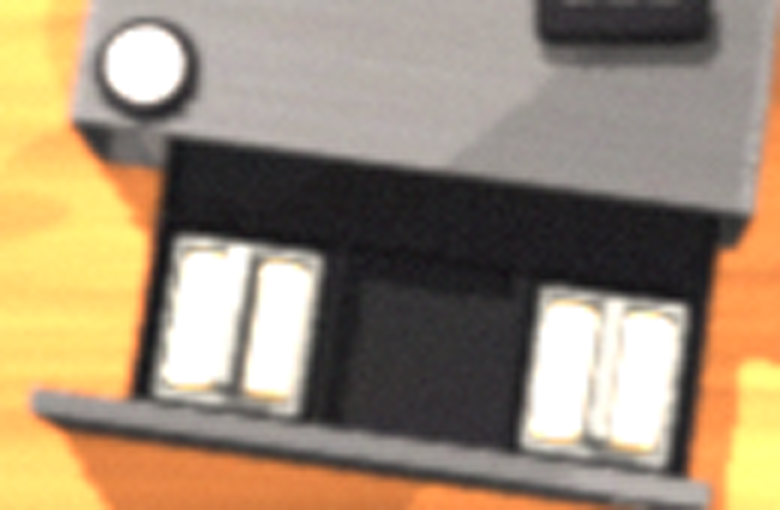

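The crop shows the bay between the neighbour trays. Their rim corners are about (172,238), (325,250), (300,415), (152,402) on the left and (540,285), (688,300), (668,467), (520,452) on the right. The panel's outer top edge runs from (38,408) to (705,503).

```bash
python3 - <<'E'
from h import *
c=pickle.load(open('t2.pkl','rb')); f=lambda p,z: onz(c,235+(p[0]-2.5)/6,155+(p[1]-2.5)/6,z)
L=np.array([f(p,.038) for p in((172,238),(325,250),(300,415),(152,402))]);Rr=np.array([f(p,.038) for p in((540,285),(688,300),(668,467),(520,452))])
l,r=L.mean(0),Rr.mean(0); print(l,r,'bay',(l+r)/2,'dist',np.linalg.norm(l-r)); d=l-r; yaw=np.arctan2(d[1],d[0])-np.pi/2
a,b=f((38,408),.086),f((705,503),.086); d=a-b; y2=np.arctan2(d[1],d[0])-np.pi/2
print('yaw',yaw,y2,'panel',a,b,np.linalg.norm(d),(a+b)/2)
x=np.array([np.cos(y2),np.sin(y2)]); print('face->bay',((l+r)/2-(a+b)/2)[:2]@x)
B=(l+r)/2; print('lateral',((l+r)/2-(a+b)/2)[:2]@[-x[1],x[0]])
go([B[0],B[1],.215],(yaw+y2)/2+np.pi)
E
```

```text
[0.58120267 0.07420031 0.038     ] [ 0.5577965  -0.08946824  0.038     ] bay [ 0.56949959 -0.00763396  0.038     ] dist 0.16533374104336437
yaw -0.14204645112300462 -0.14767256098074522 panel [0.53963191 0.15521688 0.086     ] [ 0.49725471 -0.1296614   0.086     ] 0.2880129504284934 [0.51844331 0.01277774 0.086     ]
face->bay 0.053503896488314544
lateral -0.012677311422730906
shift [-0.5353  0.5073 -0.0013] rot [ 0.0011 -0.001   0.1847] rows 8.842865373980873 4.644156826820494 yaw -2.706
```

```bash
python3 -m pendant '[-0.53,0.5,-0.02,0,0,0.184,0,-0.53,0.5,-0.02,0,0,0.184,0,-0.53,0.5,-0.02,0,0,0.184,0,-0.53,0.5,-0.02,0,0,0.184,0,-0.53,0.5,-0.02,0,0,0.184,0,-0.53,0.5,-0.02,0,0,0.184,0,-0.53,0.5,-0.02,0,0,0.184,0,-0.53,0.5,-0.02,0,0,0.184,0,-0.53,0.5,-0.02,0,0,0.184,0,-0.53,0.5,-0.02,0,0,0.184,0]'
python3 - <<'E'
from h import *
st();c=cam('wrist');pickle.dump(c,open('w3.pkl','wb'));save(np.clip(c['im']*1.6,0,255).astype(np.uint8),'w3.png')
for P in ([.5695,-.0076,.016],[.5812,.0742,.038],[.5578,-.0895,.038]): print(proj(c,P))
go([.5705,-.0076,.215],2.996)
E
```

```text
clock: 10.35
eef_pos: [0.5708, -0.0065, 0.2239]
tool_rot: [0.068, 0.998, 0.002, -0.001]
ft_force: [1.2, -1.0, -3.8]
grip_width: 0.0092
grasp_force: 59.5
{'clock': np.float64(10.35), 'joint_pos': array([-0.0132,  0.3977,  0.1409,  1.3162,  0.0037,  0.1221]), 'eef_pos': array([ 0.5708, -0.0065,  0.2239]), 'ft_force': array([ 1.159 , -0.9775, -3.7614]), 'grip_width': np.float64(0.0092), 'grasp_force': np.float64(59.5474)}
[322.63166009 177.56028228]
[413.81238316 182.83179236]
[231.09654318 181.72189722]
shift [-0.0004  0.0008  0.0176] rot [ 0.0005 -0.0011  0.0032] rows 0.21126438381904614 0.07964603022430297 yaw 3.006
```

View pics/w3.png

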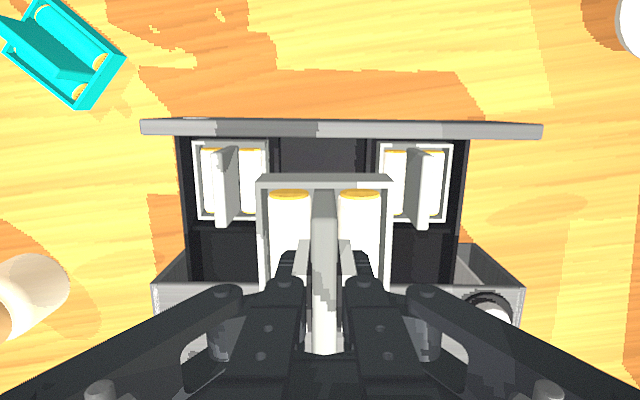

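The neighbour trays are centred at (230,181) and (415,182), matching the predicted (231,182) and (414,183). The bay position is confirmed and the held caddy looks square, so I'll lower it.

```bash
python3 -m pendant '[0,0.001,0.04,0,0,0.003,0,0,0.001,0.09,0,0,0.003,0,0,0.001,0.14,0,0,0.003,0,0,0.001,0.18,0,0,0.003,0,0,0.001,0.21,0,0,0.003,0,0,0.001,0.23,0,0,0.003,0,0,0.001,0.24,0,0,0.003,0,0,0.001,0.24,0,0,0.003,0,0,0.001,0.24,0,0,0.003,0,0,0.001,0.24,0,0,0.003,0]'
python3 -c "
from h import *
st();go([.5705,-.0076,.073],2.996)"
```

```text
clock: 11.23
eef_pos: [0.5707, -0.0127, 0.1074]
tool_rot: [0.076, 0.997, 0.0, 0.001]
ft_force: [0.3, -0.3, -3.4]
grip_width: 0.0088
grasp_force: 59.5
{'clock': np.float64(11.2333), 'joint_pos': array([-0.0222,  0.4809, -0.0485,  1.0393, -0.    ,  0.13  ]), 'eef_pos': array([ 0.5707, -0.0127,  0.1074]), 'ft_force': array([ 0.2778, -0.2876, -3.4233]), 'grip_width': np.float64(0.0088), 'grasp_force': np.float64(59.535)}
shift [0.0021 0.0099 0.0688] rot [ 0.0001  0.0007 -0.0021] rows 0.8334189669967291 0.052699349300266984 yaw 2.989
```

```bash
python3 -m pendant '[0.002,0.01,0,0,0,0,0,0.002,0.01,0.01,0,0,0,0,0.002,0.01,0.02,0,0,0,0,0.002,0.01,0.03,0,0,0,0,0.002,0.01,0.04,0,0,0,0,0.002,0.01,0.048,0,0,0,0,0.002,0.01,0.055,0,0,0,0,0.002,0.01,0.06,0,0,0,0,0.002,0.01,0.064,0,0,0,0,0.002,0.01,0.066,0,0,0,0]'
python3 -m pendant '[0,0,0.001,0,0,0,0,0,0,0.002,0,0,0,0,0,0,0.002,0,0,0,0.06,0,0,0.002,0,0,0,0.15,0,0,0.002,0,0,0,0.3,0,0,0.002,0,0,0,0.5,0,0,0.002,0,0,0,0.6,0,0,0.002,0,0,0,0.6,0,0,0.002,0,0,0,0.6,0,0,0.002,0,0,0,0.6]'
python3 -c "
from h import *
st()"
```

```text
clock: 12.07
eef_pos: [0.5695, -0.0074, 0.0729]
tool_rot: [0.076, 0.997, -0.0, -0.0]
ft_force: [-0.2, -0.6, -3.7]
grip_width: 0.0086
grasp_force: 59.6
clock: 12.9
eef_pos: [0.5697, -0.0074, 0.0723]
tool_rot: [0.076, 0.997, 0.0, 0.0]
ft_force: [0.2, -0.0, -0.2]
grip_width: 0.0512
grasp_force: 0.0
{'clock': np.float64(12.9), 'joint_pos': array([-0.013 ,  0.5174, -0.0911,  0.9621,  0.    ,  0.139 ]), 'eef_pos': array([ 0.5697, -0.0074,  0.0723]), 'ft_force': array([ 0.1633, -0.0495, -0.2376]), 'grip_width': np.float64(0.0512), 'grasp_force': np.float64(0.0)}
```

Released. Next I'll lift, shut the fingers and back off to in front of the drawer.

```bash
python3 -m pendant '[0,0,-0.02,0,0,0,0.6,0,0,-0.06,0,0,0,0.6,0,0,-0.12,0,0,0,0.6,0,0,-0.18,0,0,0,0.6,0,0,-0.22,0,0,0,0,0,0,-0.22,0,0,0,0,0.1,0,-0.22,0,0,0,0,0.18,0,-0.22,0,0,0,0,0.24,0,-0.22,0,0,0,0,0.24,0,-0.22,0,0,0,0]'
python3 - <<'E'
from h import *
st();go([.447,.022,.07],2.996)
E
```

```text
clock: 13.73
eef_pos: [0.4409, 0.0112, 0.1798]
tool_rot: [0.075, 0.997, -0.0, -0.007]
ft_force: [-1.1, 0.8, -1.5]
grip_width: -0.0
grasp_force: 0.0
{'clock': np.float64(13.7333), 'joint_pos': array([ 2.5200e-02,  1.8640e-01, -2.7140e-01,  1.1263e+00,  4.0000e-04,
        1.7630e-01]), 'eef_pos': array([0.4409, 0.0112, 0.1798]), 'ft_force': array([-1.1475,  0.8061, -1.4523]), 'grip_width': np.float64(-0.0), 'grasp_force': np.float64(0.0)}
shift [-0.0118  0.0235  0.2194] rot [-0.0006 -0.0042 -0.0017] rows 2.6497414310641867 0.10493077517369773 yaw 2.991
```

```bash
python3 -m pendant '[0,0.024,0.06,0,0,0,0,0,0.024,0.12,0,0,0,0,0,0.024,0.18,0,0,0,0,0,0.024,0.21,0,0,0,0,0,0.024,0.22,0,0,0,0,0,0.024,0.22,0,0,0,0,0,0.024,0.22,0,0,0,0,0,0.024,0.22,0,0,0,0,0,0.024,0.22,0,0,0,0,0,0.024,0.22,0,0,0,0]'
python3 - <<'E'
from h import *
st();c=cam('wrist');pickle.dump(c,open('w4.pkl','wb'));save(np.clip(c['im']*1.6,0,255).astype(np.uint8),'w4.png')
c=cam('top'); pickle.dump(c,open('t3.pkl','wb'))
m=(c['im'].min(2)>140).astype(np.uint8); n,l,s,cc=cv2.connectedComponentsWithStats(m)
for i in range(1,n):
    if s[i,4]>15 and 240<cc[i][0]<370 and 160<cc[i][1]<240: print(s[i],cc[i],onz(c,*cc[i],.04))
E
```

```text
clock: 14.57
eef_pos: [0.4538, 0.0227, 0.0734]
tool_rot: [0.076, 0.997, 0.0, 0.001]
ft_force: [0.3, -0.4, 0.3]
grip_width: 0.0001
grasp_force: 0.0
{'clock': np.float64(14.5667), 'joint_pos': array([ 0.0499,  0.3229, -0.4075,  0.838 , -0.    ,  0.2019]), 'eef_pos': array([0.4538, 0.0227, 0.0734]), 'ft_force': array([ 0.2654, -0.4224,  0.3118]), 'grip_width': np.float64(0.0001), 'grasp_force': np.float64(0.0)}
[253 160  12  11  99] [258.44444444 164.98989899] [0.70174185 0.11775247 0.04      ]
[263 197  11  22 165] [267.96969697 207.75757576] [0.58411098 0.09053098 0.04      ]
[277 199  10  21 133] [281.0075188  208.67669173] [0.58141879 0.05554546 0.04      ]
[307 202  10  22 151] [311.42384106 212.46357616] [ 0.57070284 -0.02581741  0.04      ]
[324 206  10  22 168] [328.29761905 216.05357143] [ 0.5607471  -0.07081438  0.04      ]
[334 206  13  23 189] [340.50793651 217.2010582 ] [ 0.55743762 -0.10339643  0.04      ]
```

The loose caddy's visible roll is within about 1 mm of where it should sit, so it's seated level. Now I'll approach the face gently.

```bash
python3 -m pendant '[-0.03,0,0,0,0,0,0,-0.05,0,0,0,0,0,0,-0.065,0,0,0,0,0,0,-0.075,0,0,0,0,0,0,-0.083,0,0,0,0,0,0,-0.09,0,0,0,0,0,0,-0.095,0,0,0,0,0,0,-0.1,0,0,0,0,0,0,-0.105,0,0,0,0,0,0,-0.11,0,0,0,0,0,0]'
python3 -m pendant '[-0.004,0,0,0,0,0,0,-0.008,0,0,0,0,0,0,-0.012,0,0,0,0,0,0,-0.016,0,0,0,0,0,0,-0.02,0,0,0,0,0,0,-0.026,0,0,0,0,0,0,-0.032,0,0,0,0,0,0,-0.038,0,0,0,0,0,0,-0.044,0,0,0,0,0,0,-0.05,0,0,0,0,0,0]'
```

```text
clock: 15.5
eef_pos: [0.5061, 0.0145, 0.0722]
tool_rot: [0.076, 0.997, 0.0, -0.001]
ft_force: [-6.0, 0.6, 5.8]
grip_width: 0.0
grasp_force: 2.7
clock: 16.33
eef_pos: [0.5298, 0.0109, 0.0722]
tool_rot: [0.076, 0.997, 0.0, -0.002]
ft_force: [-5.5, 0.4, 6.0]
grip_width: -0.0
grasp_force: 2.9
```

```bash
python3 -m pendant '[-0.006,0,-0.004,0,0,0,0,-0.012,0,-0.006,0,0,0,0,-0.018,0,-0.006,0,0,0,0,-0.024,0,-0.006,0,0,0,0,-0.03,0,-0.006,0,0,0,0,-0.036,0,-0.006,0,0,0,0,-0.042,0,-0.006,0,0,0,0,-0.048,0,-0.006,0,0,0,0,-0.054,0,-0.006,0,0,0,0,-0.06,0,-0.006,0,0,0,0]'
```

```text
clock: 17.17
eef_pos: [0.5574, 0.0066, 0.0733]
tool_rot: [0.076, 0.997, 0.0, -0.005]
ft_force: [-7.0, 1.2, -0.2]
grip_width: 0.0002
grasp_force: 3.7
```

```bash
python3 -m pendant '[-0.006,0,0,0,0,0,0,-0.012,0,0,0,0,0,0,-0.018,0,0,0,0,0,0,-0.024,0,0,0,0,0,0,-0.03,0,0,0,0,0,0,-0.036,0,0,0,0,0,0,-0.042,0,0,0,0,0,0,-0.048,0,0,0,0,0,0,-0.054,0,0,0,0,0,0,-0.06,0,0,0,0,0,0]'
python3 -m pendant '[-0.003,0,0,0,0,0,0,-0.006,0,0,0,0,0,0,-0.009,0,0,0,0,0,0,-0.012,0,0,0,0,0,0,-0.015,0,0,0,0,0,0,-0.018,0,0,0,0,0,0,-0.021,0,0,0,0,0,0,-0.024,0,0,0,0,0,0,-0.027,0,0,0,0,0,0,-0.03,0,0,0,0,0,0]'
```

```text
clock: 18.0
eef_pos: [0.5869, 0.0022, 0.0733]
tool_rot: [0.076, 0.997, 0.0, -0.005]
ft_force: [-8.1, 1.9, 0.1]
grip_width: 0.0
grasp_force: 4.1
clock: 18.83
eef_pos: [0.6001, 0.0002, 0.0733]
tool_rot: [0.075, 0.997, 0.0, -0.007]
ft_force: [-13.5, 3.0, 4.2]
grip_width: 0.0001
grasp_force: 6.6
```

```bash
python3 -m pendant '[-0.003,0,-0.001,0,0,0,0,-0.006,0,-0.001,0,0,0,0,-0.009,0,-0.001,0,0,0,0,-0.012,0,-0.001,0,0,0,0,-0.015,0,-0.001,0,0,0,0,-0.018,0,-0.001,0,0,0,0,-0.021,0,-0.001,0,0,0,0,-0.024,0,-0.001,0,0,0,0,-0.026,0,-0.001,0,0,0,0,-0.028,0,-0.001,0,0,0,0]'
```

```text
clock: 19.67
eef_pos: [0.6143, -0.0019, 0.0734]
tool_rot: [0.075, 0.997, 0.0, -0.006]
ft_force: [-10.3, 3.2, 1.2]
grip_width: 0.0002
grasp_force: 5.5
```

```bash
python3 -m pendant '[-0.001,0,0,0,0,0,0,-0.002,0,0,0,0,0,0,-0.003,0,0,0,0,0,0,-0.004,0,0,0,0,0,0,-0.005,0,0,0,0,0,0,-0.006,0,0,0,0,0,0,-0.007,0,0,0,0,0,0,-0.008,0,0,0,0,0,0,-0.008,0,0,0,0,0,0,-0.008,0,0,0,0,0,0]'
python3 - <<'E'
from h import *
c=cam('top')
for z in(.11,.102): print(proj(c,[.6848,.1083,z]))
st()
E
```

```text
clock: 20.5
eef_pos: [0.6183, -0.0025, 0.0734]
tool_rot: [0.075, 0.997, 0.0, -0.006]
ft_force: [-10.6, 3.5, 1.1]
grip_width: 0.0003
grasp_force: 5.2
[258.71212618 165.15681509]
[259.08538986 165.86428198]
{'clock': np.float64(20.55), 'joint_pos': array([-0.0048,  0.6084,  0.0748,  1.0494,  0.0017,  0.1462]), 'eef_pos': array([ 0.6183, -0.0025,  0.0734]), 'ft_force': array([-9.3246,  2.6059,  0.5564]), 'grip_width': np.float64(-0.0001), 'grasp_force': np.float64(5.2175)}
```

```bash
python3 -m pendant '[-0.0006,0,0,0,0,0,0,-0.0012,0,0,0,0,0,0,-0.0018,0,0,0,0,0,0,-0.0024,0,0,0,0,0,0,-0.003,0,0,0,0,0,0,-0.0036,0,0,0,0,0,0,-0.004,0,0,0,0,0,0,-0.004,0,0,0,0,0,0,-0.004,0,0,0,0,0,0,-0.004,0,0,0,0,0,0]'
```

```text
clock: 21.38
eef_pos: [0.6212, -0.003, 0.0734]
tool_rot: [0.076, 0.997, 0.0, -0.005]
ft_force: [-7.8, 2.5, -1.1]
grip_width: -0.0004
grasp_force: 4.1
```

```bash
python3 -m pendant '[-0.0005,0,0,0,0,0,0,-0.001,0,0,0,0,0,0,-0.0015,0,0,0,0,0,0,-0.002,0,0,0,0,0,0,-0.002,0,0,0,0,0,0,-0.002,0,0,0,0,0,0,-0.002,0,0,0,0,0,0,-0.002,0,0,0,0,0,0,-0.002,0,0,0,0,0,0,-0.002,0,0,0,0,0,0]'
```

```text
clock: 22.22
eef_pos: [0.6221, -0.0031, 0.0734]
tool_rot: [0.076, 0.997, 0.0, -0.005]
ft_force: [-8.6, 2.2, -1.6]
grip_width: 0.0002
grasp_force: 4.1
```

```bash
python3 -m pendant '[0.001,0,0,0,0,0,0,0.002,0,0,0,0,0,0,0.003,0,0,0,0,0,0,0.004,0,0,0,0,0,0,0.005,0,0,0,0,0,0,0.006,0,0,0,0,0,0,0.007,0,0,0,0,0,0,0.008,0,0,0,0,0,0,0.008,0,0,0,0,0,0,0.008,0,0,0,0,0,0]'
```

```text
clock: 23.05
eef_pos: [0.6191, -0.0026, 0.0734]
tool_rot: [0.076, 0.997, 0.0, -0.004]
ft_force: [-6.2, 1.5, -2.7]
grip_width: 0.0002
grasp_force: 2.9
```

```bash
python3 -m pendant '[-0.002,0,0,0,0,0,0,-0.004,0,0,0,0,0,0,-0.006,0,0,0,0,0,0,-0.007,0,0,0,0,0,0,-0.008,0,0,0,0,0,0,-0.009,0,0,0,0,0,0,-0.01,0,0,0,0,0,0,-0.011,0,0,0,0,0,0,-0.011,0,0,0,0,0,0,-0.011,0,0,0,0,0,0]'
```

```text
clock: 23.88
eef_pos: [0.6231, -0.0033, 0.0734]
tool_rot: [0.075, 0.997, 0.0, -0.006]
ft_force: [-9.9, 3.0, 0.6]
grip_width: 0.0002
grasp_force: 4.9
```

```bash
python3 - <<'E'
from h import *
c=cam('wrist'); save(np.clip(c['im']*1.6,0,255).astype(np.uint8),'w5.png')
c=cam('top'); im=c['im'][150:200,245:365]; save(np.clip(cv2.resize(im,None,fx=6,fy=6,interpolation=cv2.INTER_CUBIC)*2.,0,255).astype(np.uint8),'t5.png')
E
python3 -m pendant '[-0.0008,0,0,0,0,0,0,-0.0016,0,0,0,0,0,0,-0.0024,0,0,0,0,0,0,-0.003,0,0,0,0,0,0,-0.0036,0,0,0,0,0,0,-0.004,0,0,0,0,0,0,-0.004,0,0,0,0,0,0,-0.004,0,0,0,0,0,0,-0.004,0,0,0,0,0,0,-0.004,0,0,0,0,0,0]'
```

```text
clock: 24.82
eef_pos: [0.6231, -0.0033, 0.0734]
tool_rot: [0.075, 0.997, 0.001, -0.008]
ft_force: [-15.2, 2.1, 3.7]
grip_width: 0.0
grasp_force: 7.4
```

The position has stopped at 0.6231 while the force rose to 15 N, so the drawer is at its stop. I'll back off slowly to see whether it holds.

```bash
python3 -m pendant '[0.002,0,0,0,0,0,0,0.004,0,0,0,0,0,0,0.006,0,0,0,0,0,0,0.008,0,0,0,0,0,0,0.01,0,0,0,0,0,0,0.013,0,0,0,0,0,0,0.016,0,0,0,0,0,0,0.02,0,0,0,0,0,0,0.024,0,0,0,0,0,0,0.024,0,0,0,0,0,0]'
```

```text
clock: 25.65
eef_pos: [0.6189, -0.0028, 0.0763]
tool_rot: [0.076, 0.997, -0.0, 0.001]
ft_force: [-2.0, 0.3, -1.7]
grip_width: -0.0003
grasp_force: 1.1
```

```bash
python3 -m pendant '[0.004,0,0,0,0,0,0,0.008,0,0,0,0,0,0,0.012,0,0,0,0,0,0,0.016,0,0,0,0,0,0,0.02,0,0,0,0,0,0,0.024,0,0,0,0,0,0,0.028,0,0,0,0,0,0,0.032,0,0,0,0,0,0,0.036,0,0,0,0,0,0,0.036,0,0,0,0,0,0]'
python3 -c "
from h import *
st()"
```

```text
clock: 26.48
eef_pos: [0.6001, 0.0001, 0.0758]
tool_rot: [0.076, 0.997, -0.0, -0.0]
ft_force: [0.1, -0.3, 0.2]
grip_width: -0.0
grasp_force: 0.0
{'clock': np.float64(26.4833), 'joint_pos': array([2.0000e-04, 5.6610e-01, 5.4000e-03, 1.0106e+00, 0.0000e+00,
       1.5200e-01]), 'eef_pos': array([6.001e-01, 1.000e-04, 7.580e-02]), 'ft_force': array([ 0.1023, -0.3328,  0.213 ]), 'grip_width': np.float64(-0.0), 'grasp_force': np.float64(0.0)}
```

No contact force now, so the drawer has latched. I'll retreat well clear and check with the last picture.

```bash
python3 -m pendant '[0.06,0,0,0,0,0,0,0.12,0,0,0,0,0,0,0.18,0,0,0,0,0,0,0.24,0,-0.03,0,0,0,0,0.3,0,-0.1,0,0,0,0,0.36,0,-0.15,0,0,0,0,0.42,0,-0.2,0,0,0,0,0.46,0,-0.25,0,0,0,0,0.46,0,-0.25,0,0,0,0,0.46,0,-0.25,0,0,0,0]'
python3 - <<'E'
from h import *
st();c=cam('top'); save(cv2.resize(c['im'][60:300,150:490],None,fx=2.3,fy=2.3,interpolation=cv2.INTER_CUBIC),'t6.png')
a=pickle.load(open('c0.pkl','rb'))['top']['im'].astype(int); d=(np.abs(a-c['im']).max(2)>50).astype(np.uint8)
n,l,s,cc=cv2.connectedComponentsWithStats(d); print([x.tolist() for x in s[1:] if x[4]>15])
E
```

```text
clock: 27.32
eef_pos: [0.3739, 0.0351, 0.2026]
tool_rot: [0.076, 0.997, 0.0, 0.003]
ft_force: [0.6, 0.7, -0.2]
grip_width: -0.0
grasp_force: 0.0
{'clock': np.float64(27.3167), 'joint_pos': array([ 9.360e-02,  2.530e-02, -3.921e-01,  1.148e+00, -1.000e-04,
        2.450e-01]), 'eef_pos': array([0.3739, 0.0351, 0.2026]), 'ft_force': array([ 0.6221,  0.739 , -0.1548]), 'grip_width': np.float64(-0.0), 'grasp_force': np.float64(0.0)}
[[414, 245, 35, 40, 816], [231, 267, 157, 133, 11443], [483, 346, 157, 54, 5093], [279, 395, 25, 5, 88]]
```

View pics/t6.png

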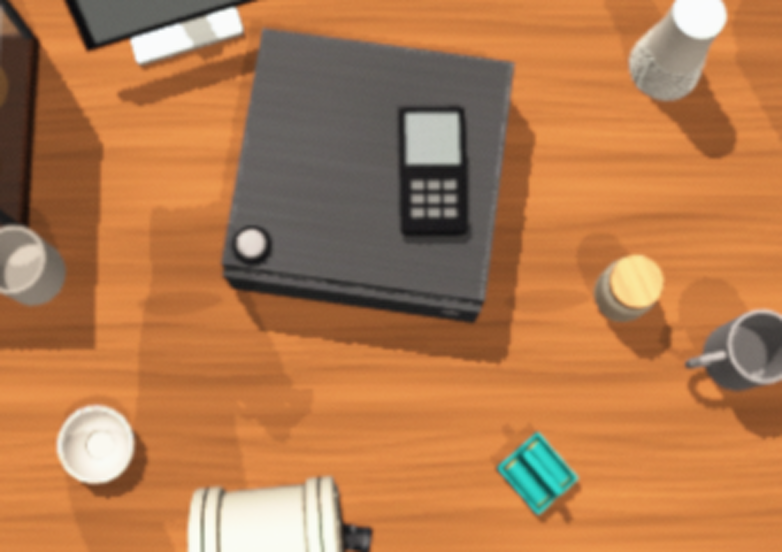

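The drawer is shut, with its front edge at about (350,300) and the button up at (251,244). The only changes from the first top picture are the missing caddy and the arm, so nothing else on the counter has moved. Handing in.

```bash
python3 -c "
from workcell import bot
print(bot.job_done())"
```

```text
the job is handed in; nothing more can be done
None
```

The job is handed in at about 27 s: I pressed the release, set the grey caddy in the middle bay and let go, and pushed the drawer gently shut; it stayed shut by itself, and no bystander had visibly moved.

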